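# Sort the odd fittings back into their trays on the shed bench

## Task

Put the fittings lying about on the potting bench away: both feeder twist caps, both hose tap connectors and the cane clamp, each into the tray where its own kind already lies. Set each one down on the floor of its tray the same way up as it was on the bench, not tipped over and not on top of another, and leave the small green pot and the padlock where they are.

Things in the scene. Friction and masses are not known exactly. Their poses are not given: they have to be found in the camera images.
- cap_a_mid (a point): Bird-feeder twist cap, white plastic, 35 g: round fluted skirt 53 mm across, 20 mm high, with a raised grip bar on top (12 mm thick, 44 mm long, from 20 to 40 mm above the underside). Stands on its skirt, bar up. The point is its centre, half-way up, 20 mm above the underside. x along the grip bar, y across it, z up.
- cap_b_mid (a point): The second twist cap, identical to cap_a in shape, size, point and axes.
- connector_a_mid (a point): Hose tap connector, grey plastic, 40 g: hexagonal nut 36 mm across flats (42 over corners), 18 mm high; 30 mm collar up to 24 mm; upright round barbed tail, 18 mm in diameter, from 24 to 50 mm above the underside. Stands on its nut, tail up. The point is on its axis, half-way up, 25 mm above the underside; z up along the tail.
- connector_b_mid (a point): The second tap connector, identical to connector_a in shape, size, point and axes.
- clamp_mid (a point): Cane clamp, grey plastic with steel wing screw, 60 g, lying flat: split ring 46 mm outside, 34 inside, 24 mm high; at +x two ears (18 mm wide together) reach 44 mm from the ring centre, with a wing screw along y (y = -13 to +20 mm, x = 24 to 46 mm). The point is the ring centre, half-way up, 12 mm above the underside; z up. Grip it across the ring along y (46 mm).
- tray_caps: Shallow black plastic tray of the twist caps, fixed. Outside 166 (x) by 146 mm (y) plus a 6 mm lip, walls 28 mm high, 3 mm thick; inside 160 x 140 mm, floor 3 mm above the bench. Origin on the bench under its centre; z up. Two caps, fast in place, lie in the +x half (from x = 24 mm outwards, 43 mm high); x = -80 to +22 mm is free. The three trays differ only in what lies in them.
- tray_connectors: Tray like tray_caps (same size, origin and axes) that holds the tap connectors: two, fast in place, already stand in the +x half (from x = 28 mm outwards, 53 mm high); the rest is free.
- tray_clamps: Tray like tray_caps (same size, origin and axes) that holds the cane clamps: one, fast in place, already lies in the +x half (from x = 30 mm outwards, 27 mm high); the rest, x = -80 to +28 mm, is free.
- pot: Small green silicone plant pot, empty, 66 mm across the rim and 56 mm high, standing upright among the parts; origin at the centre of its underside. Not to be moved.
- padlock: Small brass padlock with a steel shackle lying flat among the parts, about 70 x 40 mm and 20 mm high; origin at its middle, on the bench; x points along the shackle. Not to be moved.

How it is judged (in metres and radians):
At the end, for the whole second after the job is handed in: Caps, connectors and clamp each inside the tray of their kind (centres within 58 x 48, 64 x 54 and 60 x 52 mm of its centre along x and y), no more than 8 mm above resting on its floor, upright as at the start within 0.2 rad, released and at rest; pot and padlock not moved over 25 mm (x of cap_a_mid in the frame of tray_caps between -0.058 and 0.058 m and y of cap_a_mid in the frame of tray_caps between -0.048 and 0.048 m and z of each of cap_a_mid, cap_b_mid in the frame of tray_caps below 0.031 m and angle between each of cap_a_mid, cap_b_mid, connector_a_mid, connector_b_mid, clamp_mid's own z axis and vertical below 0.2 rad and linear speed of each of cap_a, cap_b, connector_a, connector_b, clamp below 0.02 m/s and x of cap_b_mid in the frame of tray_caps between -0.058 and 0.058 m and y of cap_b_mid in the frame of tray_caps between -0.048 and 0.048 m and x of connector_a_mid in the frame of tray_connectors between -0.064 and 0.064 m and y of connector_a_mid in the frame of tray_connectors between -0.054 and 0.054 m and z of each of connector_a_mid, connector_b_mid in the frame of tray_connectors below 0.036 m and x of connector_b_mid in the frame of tray_connectors between -0.064 and 0.064 m and y of connector_b_mid in the frame of tray_connectors between -0.054 and 0.054 m and x of clamp_mid in the frame of tray_clamps between -0.06 and 0.06 m and y of clamp_mid in the frame of tray_clamps between -0.052 and 0.052 m and z of clamp_mid in the frame of tray_clamps below 0.023 m); the robot touches nothing.
It fails at once if the small green pot was moved more than 25 mm (distance of pot from where it was at the start of the episode above 0.025 m).
It fails at once if the padlock was moved more than 25 mm (distance of padlock from where it was at the start of the episode above 0.025 m).
It also fails if it takes over 131 s, if anything falls off the work surface, if the arm or the gripper's body presses on something with over 40 N, if the wrist force passes 120 N, or if a joint passes its speed limit or range.

## Robot

A 6-joint arm with a two-finger parallel gripper is mounted at the origin on the work surface. World frame = base frame: x ahead of the robot, y to its left, z up, the work surface at z = 0. Lengths are in mm, angles in rad, forces in N, time in s.
With the tool pointing down it reaches from about 275 to 825 mm from the base axis. Payload 5.2 kg.
Tool frame: the origin (TCP) lies between the finger pads; the fingertips stand 8 mm ahead of it and the grasp point (between the pads) lies 11 mm behind it; y points along the fingers, x is the direction in which the jaws open and shut, and the axes are right-handed (so a half turn about y gives the same grasp; the last joint's range is limited). The gripper opens to 93 mm and grips with 3 to 60 N. Pads are 15 mm wide; open, the fingers measure 128 mm over their backs; the gripper's body (75 mm by 188 mm) begins 65 mm behind the grasp point.
Start: joints at [0.963, 0.259, 1.535, -0, 1.348, -0.203], TCP at [216.588, 505.563, 200.853] pointing down, gripper open.
Joint ranges: [-3.14, 3.14], [-0.91, 2.08], [0.19, 2.58], [-1.22, 4.36], [0.22, 2.71], [-3.12, 3.12]. Speed limits (rad/s): [2.57, 2.57, 3.14, 3.14, 3.14, 3.14].

## Interface

Orientations are given as [roll, pitch, yaw] about the fixed x, y, z axes, in that order (R = Rz(yaw) Ry(pitch) Rx(roll)).
In Python, from rig import get_obs, optics, arm gives the robot as it stands. The module is installed in compiled form; this text tells all that it offers.
- The arm moves only by the tool move_arm, never from a script. Its argument "increments" is a list of rows, each a list of 7 numbers: the shift along the world's x, y, z in m, then the turn, a rotation vector about the world's x, y, z in rad, then the closure, from 0 (fully open) to 1 (shut). In form: [[tx, ty, tz, wx, wy, wz, gripper], ...]. A call has 1 to 8 rows; each row is the pose to reach, as a shift and turn from the pose commanded when the call began; what a row does not reach only later rows make up. A row lasts 1/8 s, in which the tool goes at most 62.5 mm and 10.7 degrees, less where a joint would pass 70% of its speed; a pose out of reach is approached as far as the arm can. A call with a gripper value outside its range is refused whole. The fingers move at their own pace and stop on an object; "squeeze" is the grip in N (left out, the last holds). Time passes only in rows, so rows that repeat a pose let the fingers close. It gives the time, the measured TCP pose, the force and the opening at its end, in the units of the state.
- get_obs(): the state, without advancing time (a new reading comes with each control period).
- optics.snapshot(name): name is "scene" or "top"; returns a dict with "color" (420x560x3 uint8, red, green, blue), "camera_matrix" (3x3 intrinsics, pixels), "R" (3x3) and "t" (3): a world point X has camera coordinates R X + t. Camera axes: x right, y down, z forward; pixel columns grow to the right and rows downward; lengths in mm; the calibration is good to about 2 mm. A picture is of the moment at which its call begins. There is no depth.
- arm.close_job(): hands the job in, once; it reports no verdict.
The state is a dict: "time": time; "joint_positions": joint angles; "joint_vel": joint speeds; "joint_torque": joint torques, N m; "tcp_pos": TCP position; "tcp_rot": TCP orientation; "force": force on the tool from outside, world axes, zero at the start; "wrist_torque": the same for the moment, N m; "finger_gap": finger opening in mm.
Only numpy, scipy, OpenCV 4.12 (cv2) and the standard library are available. Lean on these libraries where they do the work, as an engineer would, in place of code of your own. Each camera call takes 0.05 s, during which the arm holds its last target. There are 200 camera calls.

## Working session

There is one attempt and no reset: what is moved stays moved. The work goes in short steps, Python scripts to look and compute and a tool call to move; the robot and the scene stay as the last step left them, time stands still between calls to the robot, and variables do not carry over. Pictures are saved under pics/ and viewed, about 12 in all and at most 16, crops included, and the job is handed in when it is done.

Besides the shell and the picture viewer there is one more tool, called as a command line: name --pt "numbers of a row" for each row, then --argument value for the rest. move_arm: Moves the arm, as the interface text tells. Its arguments: {"type":"object","properties":{"increments":{"type":"array","items":{"type":"array","items":{"type":"number"}}},"squeeze":{"type":"number"}},"required":["increments"]}

```bash
mkdir -p pics; python3 - <<'E'
from rig import get_obs, optics
import cv2
print(get_obs())
for n in("scene","top"):
    s=optics.snapshot(n); cv2.imwrite(f"pics/{n}0.png",cv2.resize(s["color"][:,:,::-1],None,fx=1.4,fy=1.4,interpolation=cv2.INTER_CUBIC)); print(n,s["camera_matrix"],s["R"],s["t"], -s["R"].T@s["t"])
E
```

```text
{'time': 0.0, 'joint_positions': array([ 9.63189340e-01,  2.59354577e-01,  1.53611264e+00, -1.13604122e-05,
        1.34797024e+00, -2.02801659e-01]), 'joint_vel': array([-0.00082629, -0.00107984, -0.00078987,  0.00120589,  0.00042921,
        0.00015246]), 'joint_torque': array([-6.63042483e-04, -4.37305605e+01, -2.84010208e+01,  7.17610982e-02,
        4.15352779e-02, -1.38105756e-04]), 'tcp_pos': array([216.25293601, 505.0635111 , 199.9996402 ]), 'tcp_rot': array([-1.5704356 ,  0.00180922,  1.16599385]), 'force': array([-0.20708327,  0.18946019, -0.15016214]), 'wrist_torque': array([-0.01226377, -0.05275772,  0.01577306]), 'finger_gap': 92.62973413340643}
scene [[543.20137148   0.         277.06589245]
 [  0.         543.20137148 207.09296364]
 [  0.           0.           1.        ]] [[ 0.83446379  0.5506409  -0.02155873]
 [ 0.28279103 -0.46147509 -0.84087453]
 [-0.47296873  0.69558273 -0.54080056]] [-410.32431035 -103.24919302 1554.85511922] [1106.99657083 -903.23595162  745.20083545]
top [[447.8417904    0.         275.43319002]
 [  0.         447.8417904  212.64160479]
 [  0.           0.           1.        ]] [[-2.68850388e-02 -9.99634997e-01 -2.65845657e-03]
 [-9.95408498e-01  2.70155733e-02 -9.18263677e-02]
 [ 9.18646705e-02  1.77494794e-04 -9.95771485e-01]] [3.81526675e-01 5.02640900e+02 8.94807722e+02] [418.14206351 -13.35656836 937.18071687]
```

View pics/top0.png

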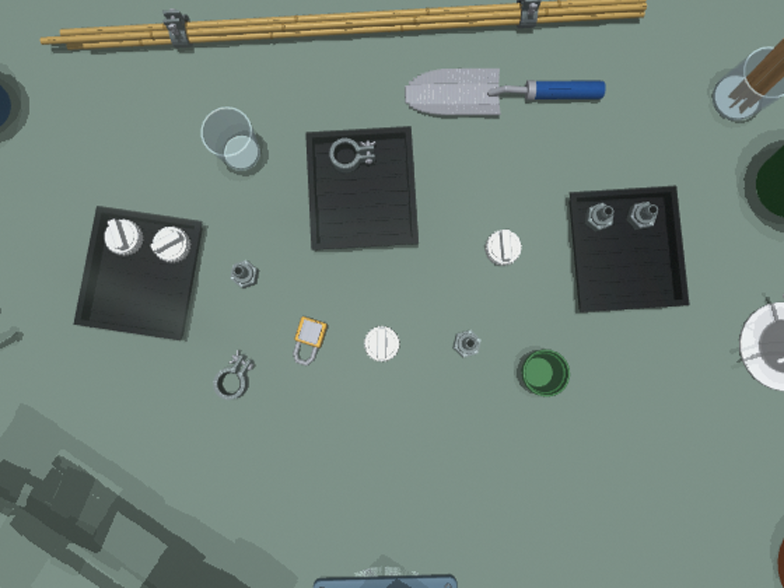

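View pics/scene0.png

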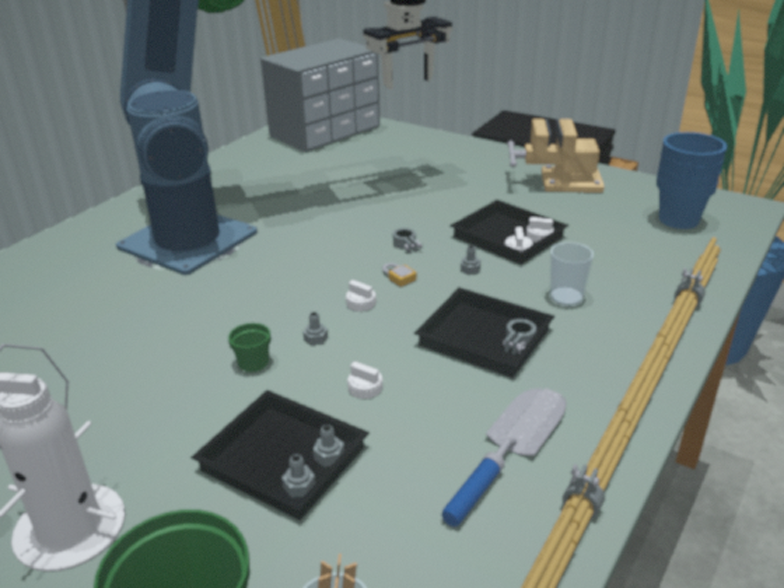

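The top view shows the caps at (504,247) and (381,344), the connectors at (244,273) and (467,343), and the clamp at (232,382). The trays for caps, clamps and connectors are centred at about (138,274), (362,188) and (629,250), at 1.4x scale. The scene view agrees. Next I'll measure them.

```bash
cat > h.py <<'E'
import numpy as np, cv2
from rig import get_obs, optics
def ray(s,uv,z):
    d=s["R"].T@np.linalg.inv(s["camera_matrix"])@np.array([uv[0],uv[1],1.]); c=-s["R"].T@s["t"]
    return (c+d*(z-c[2])/d[2])[:2]
def proj(s,X):
    p=s["camera_matrix"]@(s["R"]@np.array(X,float)+s["t"]); return p[:2]/p[2]
E
python3 - <<'E'
from h import *
s=optics.snapshot("top"); im=s["color"]; hsv=cv2.cvtColor(im,cv2.COLOR_RGB2HSV)
np.set_printoptions(precision=1,suppress=True)
# trays: black
m=(hsv[...,2]<60).astype(np.uint8)
m[290:]=0; m=cv2.morphologyEx(m,cv2.MORPH_OPEN,np.ones((5,5)))
for c in cv2.findContours(m,cv2.RETR_EXTERNAL,cv2.CHAIN_APPROX_NONE)[0]:
    if cv2.contourArea(c)<3000: continue
    q=cv2.approxPolyDP(cv2.convexHull(c),8,True)[:,0]
    W=np.array([ray(s,p,28) for p in q]); print("tray",q.tolist(),W.round(1).tolist(),W.mean(0),[np.linalg.norm(W[i]-W[i-1]).round(1) for i in range(len(W))],cv2.minAreaRect(W.astype(np.float32)))
m=((hsv[...,2]>180)&(hsv[...,1]<40)).astype(np.uint8)
for c in cv2.findContours(m,cv2.RETR_EXTERNAL,cv2.CHAIN_APPROX_NONE)[0]:
    if 200<cv2.contourArea(c)<900:
        p,r=cv2.minEnclosingCircle(c); print("white",p,r,ray(s,p,12))
def crop(u,v,h=30): return cv2.resize(im[v-h:v+h,u-h:u+h,::-1],(260,260),interpolation=cv2.INTER_CUBIC)
C=[(360,176),(272,246),(174,195),(334,245),(166,268),(222,240)]
C=[crop(*c) for c in C]
cv2.imwrite("pics/m.png",np.vstack([np.hstack(C[:3]),np.hstack(C[3:])]))
E
```

```text
tray [[482, 134], [491, 217], [414, 221], [407, 138]] [[653.8, -445.0], [481.2, -451.3], [477.3, -294.4], [649.7, -289.5]] [ 565.5 -370. ] [np.float64(155.6), np.float64(172.7), np.float64(157.0), np.float64(172.4)] ((565.4406127929688, -370.39739990234375), (173.01986694335938, 156.955078125), 1.6456174850463867)
tray [[292, 91], [292, 144], [256, 152], [222, 142], [220, 95]] [[756.4, -54.7], [643.6, -51.3], [628.8, 23.5], [651.8, 93.4], [752.0, 96.0]] [686.5  21.4] [np.float64(150.7), np.float64(112.9), np.float64(76.3), np.float64(73.5), np.float64(100.2)] ((691.7136840820312, 19.0357666015625), (125.5447769165039, 150.73707580566406), 1.4777321815490723)
white (545.5, 268.0) 16.800395965576172 [ 374.7 -563. ]
white (272.0, 245.1842041015625) 12.692082405090332 [436.4  -4.3]
white (540.5, 237.0) 21.24274444580078 [ 438.3 -558. ]
white (359.5, 176.0) 12.777032852172852 [ 575.6 -190.8]
white (120.14102935791016, 173.13818359375) 12.473854064941406 [595.3 309.6]
white (85.39372253417969, 167.52899169921875) 12.698762893676758 [609.2 382.5]
```

View pics/m.png

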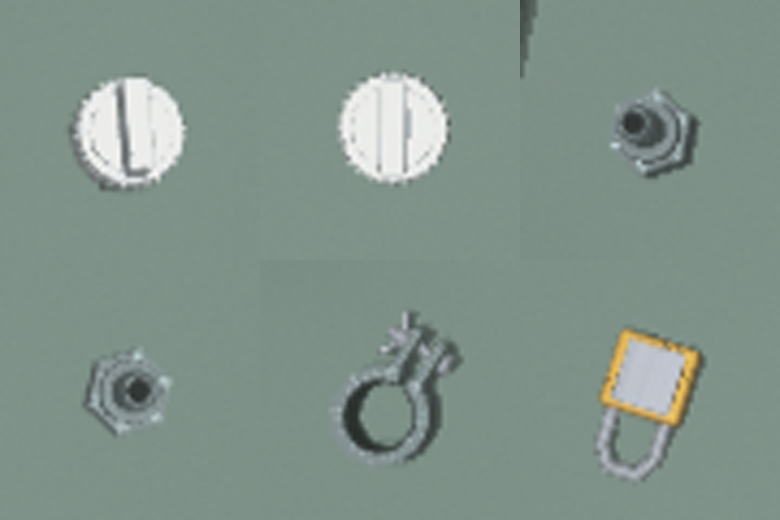

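The crops show cap bars that are nearly vertical in the image and tail holes at local (113,124) and (138,130). The clamp ring centre is at (128,150), with its ears pointing along (37,-65). I'll convert these and the tray corners.

```bash
python3 - <<'E'
from h import *
np.set_printoptions(precision=1,suppress=True)
s=optics.snapshot("top"); sc=optics.snapshot("scene")
A=np.array
for n,q in dict(caps=[(97,207),(202,221),(184,339),(75,324)],clamps=[(306,130),(410,127),(418,244),(313,250)]).items():
    W=A([ray(s,A(p)/1.4,28) for p in q]); ax=(W[0]+W[1]-W[2]-W[3]); print(n,W.mean(0),np.arctan2(ax[1],ax[0]).round(3),[np.linalg.norm(W[i]-W[i-1]).round() for i in range(4)])
def loc(c,l): return A(c)-30+A(l)/4.3333
def pr(n,c,l,z):
    P=ray(s,loc(c,l),z); print(n,P,"scene disp px",proj(sc,[*P,z])*1.4); return P
P=pr("capA bar top",(360,176),(121,82),20);Q=pr("",(360,176),(128,172),20); d=P-Q; print(np.arctan2(d[1],d[0]))
P=pr("capB",(272,246),(133,128-46),30);Q=pr("",(272,246),(133,174),30); d=P-Q; print(np.arctan2(d[1],d[0]))
print("capA/B tops", proj(sc,[575.6,-190.8,40])*1.4, proj(sc,[436.4,-4.3,40])*1.4)
pr("conL",(174,195),(113,124),50); pr("conR",(334,245),(138,130),50)
P=pr("clamp",(166,268),(128,150),24);Q=pr("ear",(166,268),(128+37,85),24); d=Q-P; print(np.arctan2(d[1],d[0]))
im=sc["color"]
C=[(260,272),(258,211),(336,186),(225,235),(290,171),(300,190)]
C=[cv2.resize(im[v-22:v+22,u-22:u+22,::-1],(264,264),interpolation=cv2.INTER_CUBIC) for u,v in C]
cv2.imwrite("pics/m2.png",np.vstack([np.hstack(C[:3]),np.hstack(C[3:])]))
E
```

```text
caps [549.2 345.8] -0.159 [np.float64(175.0), np.float64(157.0), np.float64(175.0), np.float64(161.0)]
clamps [667.2  17.7] 0.039 [np.float64(182.0), np.float64(155.0), np.float64(177.0), np.float64(154.0)]
capA bar top [ 597.6 -187.1] scene disp px [377.7 380.8]
 [ 554.  -188.5] scene disp px [353.3 371.6]
0.03278350706035342
capB [456.7  -6.4] scene disp px [368.6 292. ]
 [413.9  -5.3] scene disp px [349.  284.8]
-0.02632641316547608
capA/B tops [363.7 366.7] [359.5 283.3]
conL [543.9 196.3] scene disp px [469.2 245.6]
conR [ 432.6 -130.8] scene disp px [312.3 313. ]
clamp [386.6 212.4] scene disp px [402.4 233.3]
ear [416.3 195. ] scene disp px [410.4 240.8]
-0.5309731826738328
```

View pics/m2.png

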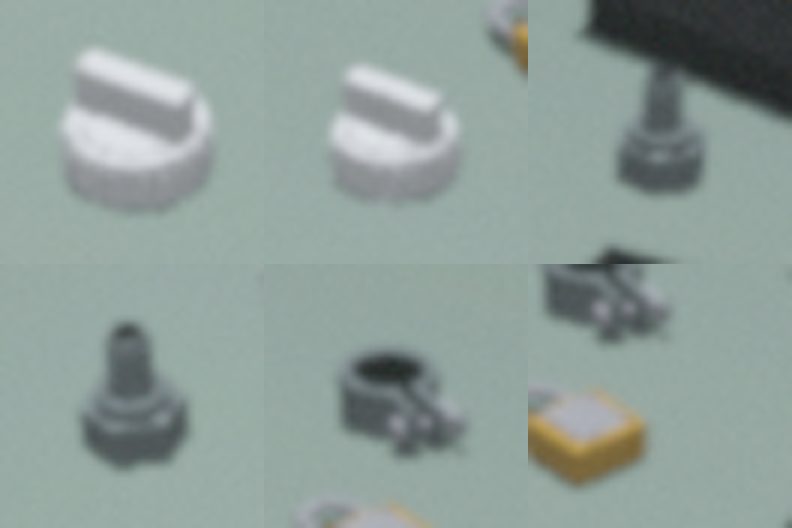

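Both views agree to about 3 mm. I'll start with the clamp, moving above it first.

move_arm --pt "0.171 -0.2925 0 0 0 -0.126 0" --pt "0.171 -0.2925 0 0 0 -0.126 0" --pt "0.171 -0.2925 0 0 0 -0.126 0" --pt "0.171 -0.2925 0 0 0 -0.126 0" --pt "0.171 -0.2925 0 0 0 -0.126 0" --pt "0.171 -0.2925 0 0 0 -0.126 0" --pt "0.171 -0.2925 -0.06 0 0 -0.126 0" --pt "0.171 -0.2925 -0.12 0 0 -0.126 0" --squeeze 15

```text
time: 1.25
tcp_pos: [388.9, 212.7, 80.3]
tcp_rot: [-1.573, -0.002, 1.038]
force: [0.5, 0.1, -0.7]
finger_gap: 92.9
```

move_arm --pt "0 0 -0.035 0 0 0 0.2" --pt "0 0 -0.067 0 0 0 0.2" --pt "0 0 -0.067 0 0 0 0.2" --pt "0 0 -0.067 0 0 0 0.6" --pt "0 0 -0.067 0 0 0 0.6" --pt "0 0 -0.067 0 0 0 0.6" --pt "0 0 -0.067 0 0 0 0.6" --pt "0 0 -0.067 0 0 0 0.6"

```text
time: 2.25
tcp_pos: [387.7, 213.1, 14.1]
tcp_rot: [-1.571, -0.0, 1.04]
force: [-0.0, 0.7, 0.0]
finger_gap: 37.6
```

```bash
python3 - <<'E'
from h import *
print(get_obs()['finger_gap'])
s=optics.snapshot("scene");t=optics.snapshot("top")
a=cv2.resize(s["color"][130:210,250:330,::-1],(400,400));u,v=166,262
b=cv2.resize(t["color"][v-40:v+40,u-40:u+40,::-1],(400,400))
cv2.imwrite("pics/c1.png",np.hstack([a,b]))
E
```

```text
37.632437664873386
```

View pics/c1.png

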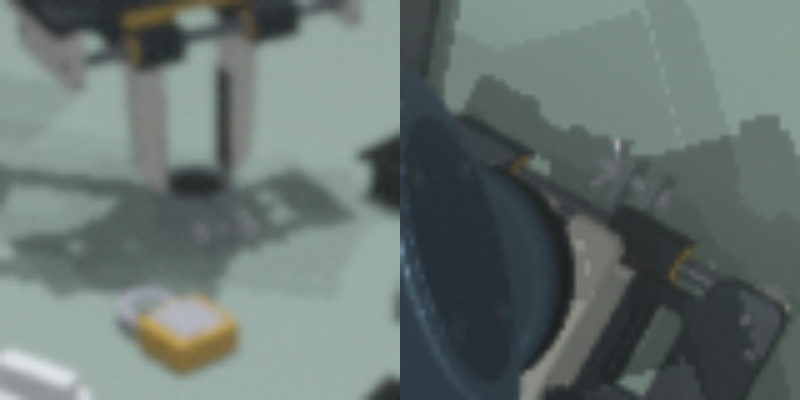

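move_arm --pt "0 0 0 0 0 0 0.75" --pt "0 0 0 0 0 0 0.75" --pt "0 0 0 0 0 0 0.75"

```text
time: 2.72
tcp_pos: [387.5, 213.1, 13.8]
tcp_rot: [-1.571, 0.0, 1.04]
force: [0.1, -0.2, -0.2]
finger_gap: 22.9
```

```bash
python3 - <<'E'
from h import *
s=optics.snapshot("scene");print(get_obs()['force'],get_obs()['finger_gap'])
d=np.array([np.cos(1.04),np.sin(1.04)])
for k in(-23,0,23):print(k,[(proj(s,[*(np.array([387.7,213.1])+k*d),z])-[250,130])*5 for z in(6,24)])
a=cv2.resize(s["color"][130:210,250:330,::-1],(600,600),interpolation=cv2.INTER_CUBIC)
cv2.imwrite("pics/c2.png",a)
E
```

```text
[-1.06477042  0.10150682 -0.95768311] 23.44297187551185
-23 [array([152.9268168, 221.3427967]), array([152.33776198, 192.84229916])]
0 [array([189.79313918, 211.74303739]), array([189.44550401, 183.33733374])]
23 [array([226.25856906, 202.24766798]), array([226.14713557, 173.93639151])]
```

View pics/c2.png

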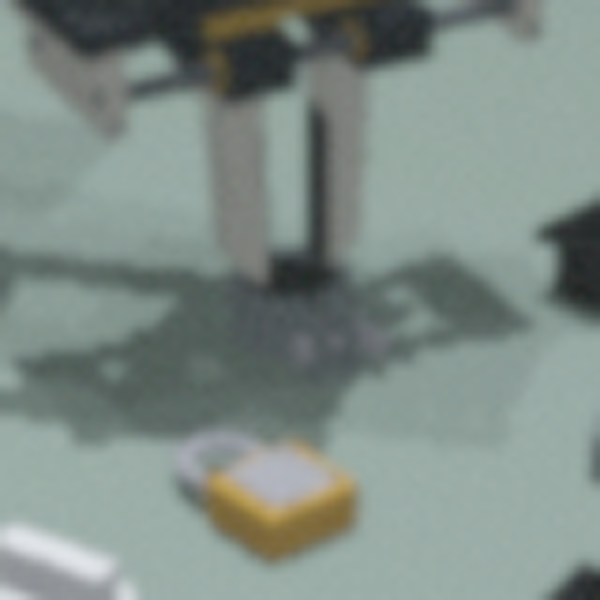

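The closed gap of 23 mm means the ring isn't between the fingers. I'll open, lift, back off toward +y and look again.

move_arm --pt "0 0 0 0 0 0 0" --pt "0 0 0 0 0 0 0" --pt "0 0 0 0 0 0 0" --pt "0 0 0.06 0 0 0 0" --pt "0 0 0.12 0 0 0 0" --pt "-0.06 0.03 0.12 0 0 0 0" --pt "-0.12 0.06 0.12 0 0 0 0" --pt "-0.12 0.06 0.12 0 0 0 0"

```text
time: 3.78
tcp_pos: [264.2, 273.6, 133.8]
tcp_rot: [-1.57, 0.0, 1.044]
force: [0.8, 0.7, -0.5]
finger_gap: 92.5
```

```bash
python3 - <<'E'
from h import *
t=optics.snapshot("top");s=optics.snapshot("scene");print(get_obs()['finger_gap'])
u,v=166,262
b=cv2.resize(t["color"][v-40:v+40,u-40:u+40,::-1],(400,400),interpolation=cv2.INTER_CUBIC)
a=cv2.resize(s["color"][130:210,250:330,::-1],(400,400),interpolation=cv2.INTER_CUBIC)
cv2.imwrite("pics/c3.png",np.hstack([a,b]))
E
```

```text
93.07712814295239
```

View pics/c3.png

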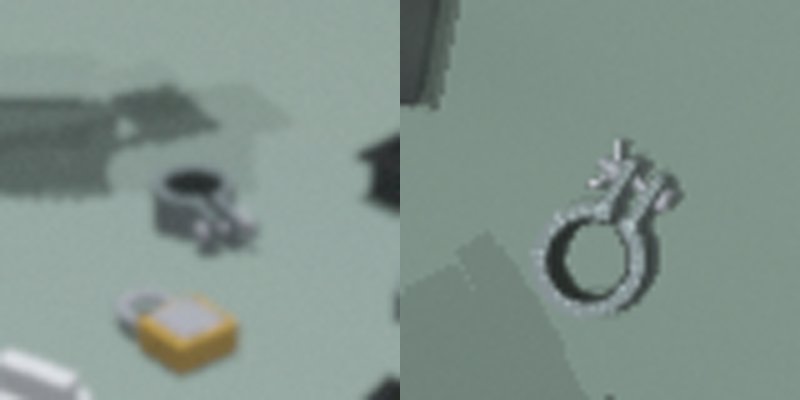

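The ring barely moved and now sits at about (200,260) in the right crop. In the earlier pictures the fingertips looked about 20 mm higher than the TCP reading implies. I'll compare the predicted fingertip positions with what the scene camera sees.

```bash
python3 - <<'E'
from h import *
from scipy.spatial.transform import Rotation as Ro
s=optics.snapshot("scene");o=get_obs();R=Ro.from_euler('xyz',o['tcp_rot']).as_matrix();p=o['tcp_pos'];print(p,R.round(2).tolist())
im=s["color"][:,:,::-1].copy(); im=cv2.resize(im,None,fx=4,fy=4,interpolation=cv2.INTER_CUBIC)
for k in(-46.5,0,46.5):
  for y,c in((8,(0,0,255)),(-11,(0,255,0))):
    q=proj(s,p+R@[k,y,0]);cv2.circle(im,tuple(int(v) for v in q*4+1.5),4,c,-1)
q=proj(s,p)*4; x,y=int(q[0]),int(q[1]); print(q)
cv2.imwrite("pics/g.png",im[max(0,y-330):y+200,x-300:x+300])
E
```

```text
[268.24963076 273.23412922 134.08622993] [[0.51, 0.0, -0.86], [0.86, 0.0, 0.51], [0.0, -1.0, -0.0]]
[1053.55198837  454.08578984]
```

View pics/g.png

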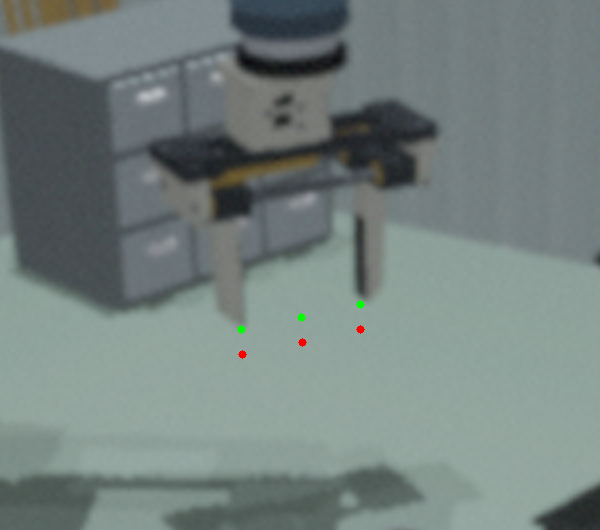

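The visible fingertips end about 23 mm above the predicted points (red), while sideways they match. So either the tips really are higher than documented or they are offset in depth. A gentle touch on the open bench will tell.

move_arm --pt "0 0 -0.06 0 0 0 0.3" --pt "0 0 -0.12 0 0 0 0.3" --pt "0 0 -0.12 0 0 0 0.3" --pt "0 0 -0.124 0 0 0 0.3" --pt "0 0 -0.128 0 0 0 0.3" --pt "0 0 -0.132 0 0 0 0.3" --pt "0 0 -0.132 0 0 0 0.3"

```text
time: 4.8
tcp_pos: [268.0, 273.3, 2.5]
tcp_rot: [-1.572, -0.001, 1.04]
force: [0.0, -0.3, 1.1]
finger_gap: 65.3
```

move_arm --pt "0 0 -0.003 0 0 0 0.3" --pt "0 0 -0.006 0 0 0 0.3" --pt "0 0 -0.008 0 0 0 0.3" --pt "0 0 -0.008 0 0 0 0.3"

```text
time: 5.3
tcp_pos: [267.4, 273.0, -6.4]
tcp_rot: [-1.57, 0.001, 1.04]
force: [0.3, -0.6, -0.2]
finger_gap: 65.0
```

move_arm --pt "0 0 -0.002 0 0 0 0.3" --pt "0 0 -0.004 0 0 0 0.3" --pt "0 0 -0.006 0 0 0 0.3" --pt "0 0 -0.006 0 0 0 0.3"

```text
time: 5.8
tcp_pos: [267.4, 273.0, -12.3]
tcp_rot: [-1.571, 0.0, 1.04]
force: [0.1, 0.2, -0.3]
finger_gap: 64.7
```

move_arm --pt "0 0 -0.002 0 0 0 0.3" --pt "0 0 -0.003 0 0 0 0.3" --pt "0 0 -0.004 0 0 0 0.3" --pt "0 0 -0.004 0 0 0 0.3"

```text
time: 6.3
tcp_pos: [267.5, 273.0, -16.2]
tcp_rot: [-1.571, 0.0, 1.04]
force: [-0.6, 0.5, -0.6]
finger_gap: 65.3
```

move_arm --pt "0 0 -0.001 0 0 0 0.3" --pt "0 0 -0.002 0 0 0 0.3" --pt "0 0 -0.003 0 0 0 0.3" --pt "0 0 -0.003 0 0 0 0.3"

```text
time: 6.8
tcp_pos: [267.7, 273.1, -17.6]
tcp_rot: [-1.571, -0.0, 1.04]
force: [-5.1, -3.4, 28.7]
finger_gap: 65.2
```

The tips touched the bench at a reported TCP z of about -17, so tip height = reported z + 17. That is 25 mm off the documented geometry, so I'll correct all heights and redo the clamp.

move_arm --pt "0 0 0.05 0 0 0 0.2" --pt "0 0 0.08 0 0 0 0.2" --pt "0.06 -0.03 0.08 0 0 0 0.2" --pt "0.1195 -0.06 0.08 0 0 0 0.2" --pt "0.1195 -0.06 0.08 0 0 0 0.2" --pt "0.1195 -0.06 0.04 0 0 0 0.2" --pt "0.1195 -0.06 0.007 0 0 0 0.2" --pt "0.1195 -0.06 0.007 0 0 0 0.2"

```text
time: 7.8
tcp_pos: [383.7, 212.6, -14.1]
tcp_rot: [-1.566, 0.005, 1.04]
force: [0.6, 0.4, 0.4]
finger_gap: 74.3
```

move_arm --pt "0 0 0 0 0 0 0.6" --pt "0 0 0 0 0 0 0.6" --pt "0 0 0 0 0 0 0.6" --pt "0 0 0 0 0 0 0.6"

```text
time: 8.3
tcp_pos: [387.9, 213.4, -11.2]
tcp_rot: [-1.572, -0.002, 1.04]
force: [-1.2, -0.3, 7.3]
finger_gap: 46.1
```

move_arm --pt "0 0 0.06 0 0 0 0.6" --pt "0 0 0.112 0 0 0 0.6" --pt "0.05 -0.04 0.112 0 0 0.14 0.6" --pt "0.1 -0.08 0.112 0 0 0.28 0.6" --pt "0.15 -0.12 0.112 0 0 0.42 0.6" --pt "0.2 -0.16 0.112 0 0 0.57 0.6" --pt "0.247 -0.197 0.112 0 0 0.57 0.6" --pt "0.247 -0.197 0.112 0 0 0.57 0.6"

```text
time: 9.3
tcp_pos: [636.8, 12.4, 99.0]
tcp_rot: [-1.572, 0.001, 1.606]
force: [-0.2, -0.3, -0.6]
finger_gap: 46.0
```

move_arm --pt "0 0 -0.05 0 0 0 0.6" --pt "0 0 -0.09 0 0 0 0.6" --pt "0 0 -0.104 0 0 0 0.6" --pt "0 0 -0.107 0 0 0 0.6" --pt "0 0 -0.1085 0 0 0 0.6" --pt "0 0 -0.1085 0 0 0 0.6"

```text
time: 10.05
tcp_pos: [635.2, 16.0, -7.1]
tcp_rot: [-1.573, 0.001, 1.61]
force: [-0.1, 0.3, 0.0]
finger_gap: 46.2
```

move_arm --pt "0 0 0 0 0 0 0.6" --pt "0 0 0 0 0 0 0.35" --pt "0 0 0 0 0 0 0.35" --pt "0 0 0 0 0 0 0.35" --pt "0 0 0.06 0 0 0 0.35" --pt "0 0 0.09 0 0 0 0.35" --pt "-0.02 -0.06 0.09 0 0 0 0.35" --pt "-0.04 -0.12 0.09 0 0 0 0.35"

```text
time: 11.05
tcp_pos: [594.7, -103.2, 82.1]
tcp_rot: [-1.572, 0.001, 1.613]
force: [0.8, -0.4, 0.5]
finger_gap: 60.6
```

```bash
python3 - <<'E'
from h import *
s=optics.snapshot("scene")
cv2.imwrite("pics/c4.png",cv2.resize(s["color"][190:290,280:420,::-1],(700,500),interpolation=cv2.INTER_CUBIC))
E
```

```text
(no output)
```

View pics/c4.png

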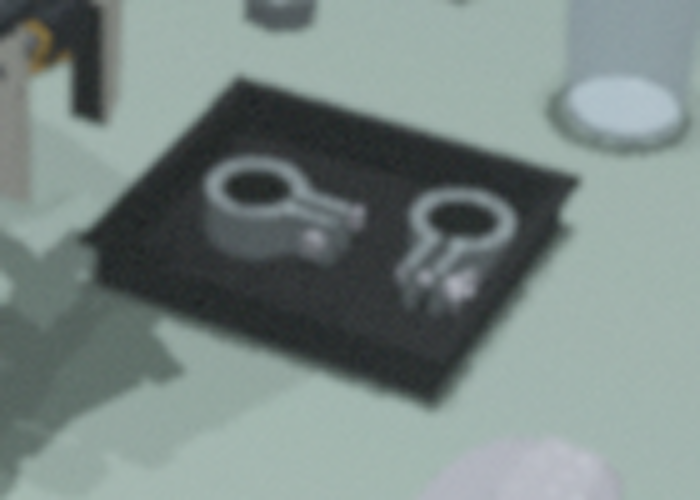

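The clamp lies flat in its tray, with the ring at (255,190) in the crop. Cap A is next.

move_arm --pt "-0.009 -0.045 0 0 0 0 0.5" --pt "-0.018 -0.0866 0 0 0 0 0.5" --pt "-0.018 -0.0866 0 0 0 0 0.5" --pt "-0.018 -0.0866 -0.05 0 0 0 0.5" --pt "-0.018 -0.0866 -0.07 0 0 0 0.5" --pt "-0.018 -0.0866 -0.0745 0 0 0 0.5" --pt "-0.018 -0.0866 -0.0745 0 0 0 0.5" --pt "-0.018 -0.0866 -0.0745 0 0 0 0.5"

```text
time: 12.1
tcp_pos: [577.6, -189.2, 8.1]
tcp_rot: [-1.573, 0.001, 1.61]
force: [0.7, 0.6, 0.6]
finger_gap: 46.4
```

move_arm --pt "0 0 0 0 0 0 0.95" --pt "0 0 0 0 0 0 0.95" --pt "0 0 0 0 0 0 0.95" --pt "0 0 0 0 0 0 0.95" --pt "0 0 0 0 0 0 0.95"

```text
time: 12.72
tcp_pos: [576.5, -189.2, 6.9]
tcp_rot: [-1.571, 0.0, 1.61]
force: [-0.1, -0.4, 1.0]
finger_gap: 11.8
```

move_arm --pt "0 0 0.06 0 0 0 0.95" --pt "0 0 0.1 0 0 0 0.95" --pt "-0.006 0.06 0.1 0 0 -0.05 0.95" --pt "-0.012 0.12 0.1 0 0 -0.1 0.95" --pt "-0.018 0.18 0.1 0 0 -0.15 0.95" --pt "-0.024 0.24 0.1 0 0 -0.2 0.95" --pt "-0.03 0.3 0.1 0 0 -0.2 0.95" --pt "-0.036 0.36 0.1 0 0 -0.2 0.95"

```text
time: 13.72
tcp_pos: [540.2, 172.7, 106.9]
tcp_rot: [-1.571, -0.0, 1.41]
force: [1.5, 0.2, -0.3]
finger_gap: 11.8
```

move_arm --pt "-0.006 0.055 0 0 0 0 0.95" --pt "-0.012 0.11 0 0 0 0 0.95" --pt "-0.018 0.165 0 0 0 0 0.95" --pt "-0.0205 0.2135 0 0 0 0 0.95" --pt "-0.0205 0.2135 0 0 0 0 0.95" --pt "-0.0205 0.2135 -0.05 0 0 0 0.95" --pt "-0.0205 0.2135 -0.085 0 0 0 0.95" --pt "-0.0205 0.2135 -0.085 0 0 0 0.95"

```text
time: 14.72
tcp_pos: [517.7, 381.9, 18.6]
tcp_rot: [-1.565, 0.005, 1.409]
force: [-0.1, -0.5, -0.4]
finger_gap: 11.8
```

move_arm --pt "0 0 -0.006 0 0 0 0.95" --pt "0 0 -0.01 0 0 0 0.95" --pt "0 0 -0.012 0 0 0 0.95" --pt "0 0 -0.012 0 0 0 0.95"

```text
time: 15.22
tcp_pos: [520.3, 384.5, 10.4]
tcp_rot: [-1.571, -0.0, 1.41]
force: [0.4, 1.1, -0.9]
finger_gap: 11.7
```

move_arm --pt "0 0 0 0 0 0 0.95" --pt "0 0 0 0 0 0 0.63" --pt "0 0 0 0 0 0 0.63" --pt "0 0 0 0 0 0 0.63" --pt "0 0 0.02 0 0 0 0.63" --pt "0 0 0.07 0 0 0 0.63" --pt "-0.013 -0.06 0.07 0 0 0.05 0.63" --pt "-0.026 -0.12 0.07 0 0 0.13 0.63"

```text
time: 16.23
tcp_pos: [494.3, 263.7, 80.7]
tcp_rot: [-1.573, -0.0, 1.544]
force: [1.7, -0.9, 0.3]
finger_gap: 34.4
```

move_arm --pt "-0.012 -0.06 0 0 0 0 0.5" --pt "-0.024 -0.12 0 0 0 0 0.5" --pt "-0.036 -0.18 0 0 0 0 0.5" --pt "-0.048 -0.24 0 0 0 0 0.5" --pt "-0.0566 -0.2661 0 0 0 0 0.5" --pt "-0.0566 -0.2661 0 0 0 0 0.5" --pt "-0.0566 -0.2661 -0.045 0 0 0 0.5" --pt "-0.0566 -0.2661 -0.065 0 0 0 0.5"

```text
time: 17.23
tcp_pos: [436.9, -0.5, 13.5]
tcp_rot: [-1.569, -0.001, 1.54]
force: [0.3, 0.0, -0.1]
finger_gap: 46.6
```

move_arm --pt "0 0 -0.005 0 0 0 0.5" --pt "0 0 -0.008 0 0 0 0.5" --pt "0 0 -0.008 0 0 0 0.5" --pt "0 0 -0.008 0 0 0 0.95" --pt "0 0 -0.008 0 0 0 0.95" --pt "0 0 -0.008 0 0 0 0.95" --pt "0 0 -0.008 0 0 0 0.95" --pt "0 0 -0.008 0 0 0 0.95"

```text
time: 18.23
tcp_pos: [437.5, -1.8, 7.0]
tcp_rot: [-1.571, 0.0, 1.54]
force: [-1.1, -0.0, 0.9]
finger_gap: 11.9
```

move_arm --pt "0 0 0.06 0 0 0 0.95" --pt "0 0 0.1 0 0 0 0.95" --pt "0.013 0.06 0.1 0 0 -0.05 0.95" --pt "0.027 0.12 0.1 0 0 -0.13 0.95" --pt "0.04 0.18 0.1 0 0 -0.13 0.95" --pt "0.054 0.24 0.1 0 0 -0.13 0.95" --pt "0.0724 0.3 0.1 0 0 -0.13 0.95" --pt "0.0724 0.322 0.1 0 0 -0.13 0.95"

```text
time: 19.23
tcp_pos: [510.1, 323.4, 106.3]
tcp_rot: [-1.571, -0.001, 1.413]
force: [-0.3, -0.3, -0.6]
finger_gap: 11.9
```

move_arm --pt "0 0 0 0 0 0 0.95" --pt "0 0 -0.05 0 0 0 0.95" --pt "0 0 -0.085 0 0 0 0.95" --pt "0 0 -0.09 0 0 0 0.95" --pt "0 0 -0.094 0 0 0 0.95" --pt "0 0 -0.097 0 0 0 0.95" --pt "0 0 -0.097 0 0 0 0.95" --pt "0 0 -0.097 0 0 0 0.95"

```text
time: 20.23
tcp_pos: [510.3, 320.5, 10.6]
tcp_rot: [-1.572, -0.001, 1.41]
force: [-0.1, -0.4, -0.1]
finger_gap: 12.0
```

move_arm --pt "0 0 0 0 0 0 0.63" --pt "0 0 0 0 0 0 0.63" --pt "0 0 0 0 0 0 0.63" --pt "0 0 0.02 0 0 0 0.63" --pt "0 0 0.07 0 0 0 0.63" --pt "0.0175 -0.06 0.07 0 0 0.05 0.55" --pt "0.035 -0.122 0.07 0 0 0.16 0.55" --pt "0.035 -0.122 0.07 0 0 0.16 0.55"

```text
time: 21.22
tcp_pos: [546.3, 194.5, 80.1]
tcp_rot: [-1.572, 0.001, 1.566]
force: [-1.3, 0.2, -0.1]
finger_gap: 42.2
```

move_arm --pt "0 0 0 0 0 0 0.5" --pt "0 0 -0.04 0 0 0 0.5" --pt "0 0 -0.062 0 0 0 0.5" --pt "0 0 -0.069 0 0 0 0.5" --pt "0 0 -0.069 0 0 0 0.5" --pt "0 0 -0.069 0 0 0 0.5" --pt "0 0 -0.069 0 0 0 0.9" --pt "0 0 -0.069 0 0 0 0.9"

```text
time: 22.22
tcp_pos: [545.3, 198.3, 11.5]
tcp_rot: [-1.572, -0.0, 1.57]
force: [0.3, -0.3, 0.7]
finger_gap: 30.9
```

move_arm --pt "0 0 0 0 0 0 0.9" --pt "0 0 0 0 0 0 0.9" --pt "0 0 0 0 0 0 0.9"

```text
time: 22.6
tcp_pos: [544.9, 198.2, 11.0]
tcp_rot: [-1.571, 0.0, 1.57]
force: [-0.3, -1.0, 1.0]
finger_gap: 17.4
```

move_arm --pt "0 0 0.06 0 0 0 0.9" --pt "0 0 0.1 0 0 0 0.9" --pt "0 -0.06 0.1 0 0 0 0.9" --pt "0 -0.12 0.1 0 0 0 0.9" --pt "0 -0.18 0.1 0 0 0 0.9" --pt "0 -0.24 0.1 0 0 0 0.9" --pt "0 -0.3 0.1 0 0 0 0.9" --pt "0 -0.36 0.1 0 0 0 0.9"

```text
time: 23.6
tcp_pos: [544.6, -163.6, 110.8]
tcp_rot: [-1.571, -0.0, 1.57]
force: [1.0, 0.2, -0.4]
finger_gap: 17.3
```

move_arm --pt "-0.004 -0.06 0 0 0 0 0.9" --pt "-0.008 -0.12 0 0 0 0 0.9" --pt "-0.013 -0.18 0 0 0 0 0.9" --pt "-0.013 -0.2365 0 0 0 0 0.9" --pt "-0.013 -0.2365 0 0 0 0 0.9" --pt "-0.013 -0.2365 0 0 0 0 0.9" --pt "-0.013 -0.2365 -0.05 0 0 0 0.9" --pt "-0.013 -0.2365 -0.085 0 0 0 0.9"

```text
time: 24.6
tcp_pos: [531.9, -395.5, 24.6]
tcp_rot: [-1.57, -0.001, 1.572]
force: [0.4, 0.4, -1.0]
finger_gap: 17.4
```

move_arm --pt "0 0 -0.006 0 0 0 0.9" --pt "0 0 -0.01 0 0 0 0.9" --pt "0 0 -0.012 0 0 0 0.9" --pt "0 0 -0.012 0 0 0 0.9"

```text
time: 25.1
tcp_pos: [532.5, -398.7, 15.2]
tcp_rot: [-1.572, 0.002, 1.57]
force: [-0.1, 0.3, 0.1]
finger_gap: 17.6
```

move_arm --pt "0 0 0 0 0 0 0.9" --pt "0 0 0 0 0 0 0.6" --pt "0 0 0 0 0 0 0.6" --pt "0 0 0 0 0 0 0.6" --pt "0 0 0.03 0 0 0 0.6" --pt "0 0 0.09 0 0 0 0.6" --pt "-0.02 0.058 0.09 0 0 0 0.5" --pt "-0.04 0.116 0.09 0 0 0 0.5"

```text
time: 26.1
tcp_pos: [491.8, -281.8, 104.8]
tcp_rot: [-1.573, 0.001, 1.569]
force: [0.4, 0.2, 0.6]
finger_gap: 46.1
```

move_arm --pt "-0.02 0.055 0 0 0 0 0.5" --pt "-0.04 0.11 0 0 0 0 0.5" --pt "-0.0584 0.154 0 0 0 0 0.5" --pt "-0.0584 0.154 0 0 0 0 0.5" --pt "-0.0584 0.154 -0.05 0 0 0 0.5" --pt "-0.0584 0.154 -0.085 0 0 0 0.5" --pt "-0.0584 0.154 -0.093 0 0 0 0.5" --pt "-0.0584 0.154 -0.093 0 0 0 0.5"

```text
time: 27.1
tcp_pos: [434.0, -129.0, 11.0]
tcp_rot: [-1.571, 0.0, 1.569]
force: [0.7, 0.8, 1.0]
finger_gap: 46.4
```

move_arm --pt "0 0 0 0 0 0 0.5" --pt "0 0 0 0 0 0 0.9" --pt "0 0 0 0 0 0 0.9" --pt "0 0 0 0 0 0 0.9" --pt "0 0 0 0 0 0 0.9" --pt "0 0 0 0 0 0 0.9"

```text
time: 27.85
tcp_pos: [433.6, -128.3, 11.1]
tcp_rot: [-1.571, 0.0, 1.57]
force: [-1.5, 1.3, 3.5]
finger_gap: 17.7
```

move_arm --pt "0 0 0.06 0 0 0 0.9" --pt "0 0 0.1 0 0 0 0.9" --pt "0.024 -0.054 0.1 0 0 0 0.9" --pt "0.048 -0.107 0.1 0 0 0 0.9" --pt "0.072 -0.16 0.1 0 0 0 0.9" --pt "0.0964 -0.213 0.1 0 0 0 0.9" --pt "0.0964 -0.213 0.1 0 0 0 0.9" --pt "0.0964 -0.213 0.1 0 0 0 0.9"

```text
time: 28.85
tcp_pos: [529.1, -340.5, 109.8]
tcp_rot: [-1.569, -0.002, 1.57]
force: [0.9, 0.5, -0.5]
finger_gap: 17.7
```

move_arm --pt "0 0 -0.05 0 0 0 0.9" --pt "0 0 -0.085 0 0 0 0.9" --pt "0 0 -0.09 0 0 0 0.9" --pt "0 0 -0.094 0 0 0 0.9" --pt "0 0 -0.097 0 0 0 0.9" --pt "0 0 -0.097 0 0 0 0.9" --pt "0 0 -0.097 0 0 0 0.9"

```text
time: 29.72
tcp_pos: [530.2, -341.6, 14.7]
tcp_rot: [-1.572, 0.001, 1.57]
force: [-0.8, 0.0, -0.5]
finger_gap: 17.6
```

move_arm --pt "0 0 0 0 0 0 0.62" --pt "0 0 0 0 0 0 0.62" --pt "0 0 0 0 0 0 0.62" --pt "0 0 0.03 0 0 0 0.62" --pt "0 0 0.09 0 0 0 0.62" --pt "0 0.06 0.13 0 0 0 0.5" --pt "-0.04 0.11 0.15 0 0 0 0.5" --pt "-0.09 0.14 0.15 0 0 0 0.5"

```text
time: 30.72
tcp_pos: [446.0, -204.0, 165.2]
tcp_rot: [-1.574, 0.002, 1.572]
force: [-0.4, -0.3, -0.0]
finger_gap: 46.5
```

move_arm --pt "-0.05 0.03 0 0 0 0 0.5" --pt "-0.1 0.06 0 0 0 0 0.5" --pt "-0.13 0.1 0 0 0 0 0.5" --pt "-0.13 0.1 0 0 0 0 0.5"

```text
time: 31.22
tcp_pos: [313.2, -102.7, 163.4]
tcp_rot: [-1.571, -0.0, 1.571]
force: [0.3, -1.2, -0.2]
finger_gap: 46.6
```

```bash
python3 - <<'E'
from h import *
for n in("top","scene"):
    s=optics.snapshot(n);im=s["color"][:,:,::-1]
    cv2.imwrite(f"pics/{n}9.png",cv2.resize(im,None,fx=1.4,fy=1.4,interpolation=cv2.INTER_CUBIC))
    if n=="top":
        u,v=98,196;w=cv2.resize(im[v-50:v+50,u-50:u+50],(400,400),interpolation=cv2.INTER_CUBIC);u,v=449,178
        cv2.imwrite("pics/t9.png",np.hstack([w,cv2.resize(im[v-50:v+50,u-50:u+50],(400,400),interpolation=cv2.INTER_CUBIC)]))
E
```

```text
(no output)
```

View pics/scene9.png

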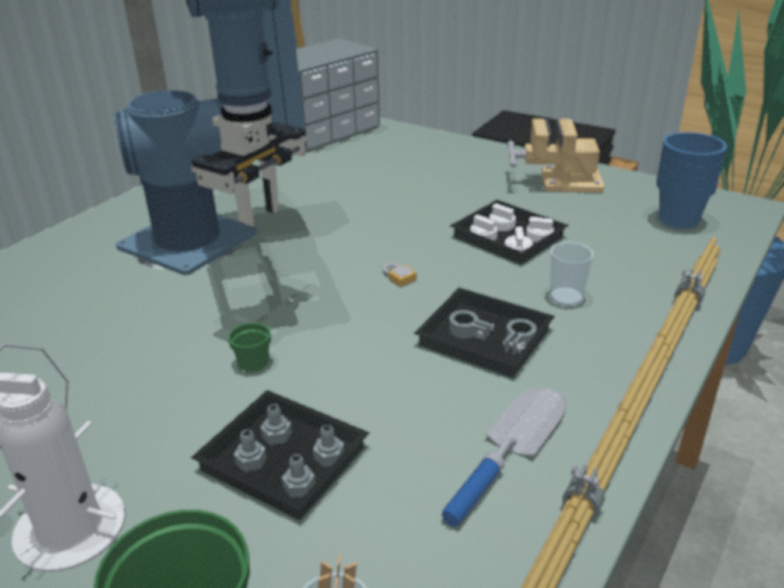

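View pics/top9.png

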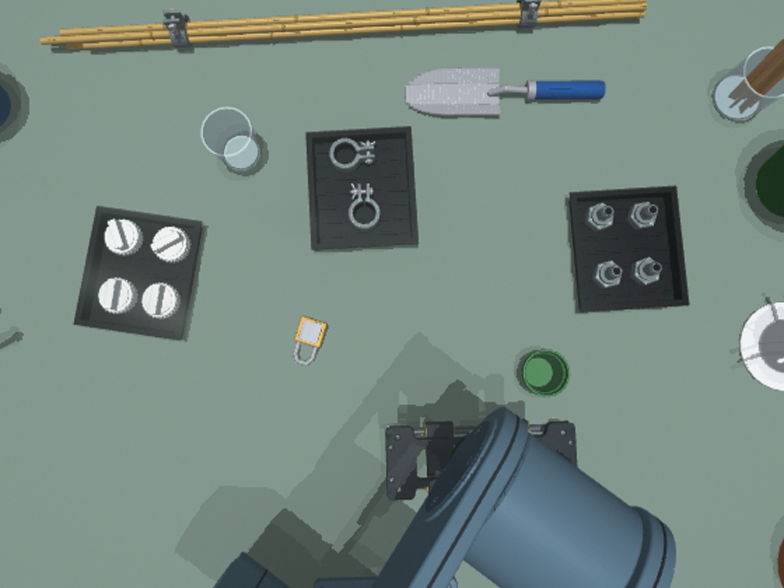

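Every part stands upright in its own tray: caps at (117,296) and (160,300), clamp at (363,212), connectors at (608,274) and (648,270). The pot at (543,372) and the padlock at (310,335) show no movement. I'm handing the job in.

```bash
python3 -c "
from rig import arm,get_obs
print(get_obs()['force'],arm.close_job())"
```

```text
the job is handed in; nothing more can be done
[ 0.78392046 -0.02374209 -0.47189927] None
```

All five fittings are in the trays of their own kind, and the job was handed in at about 31 s of the 131 s allowed. The clamp, both caps and both connectors were each gripped, carried over and released on the tray floor.

- **First grasp missed:** my first try at the clamp closed on air above it. The tool data given was wrong: a gentle touch on the bench (about 29 N) showed the fingertips sit about 25 mm higher than stated. I corrected all heights after that, and every later grasp closed at the expected width (46 mm on the clamp ring, 12 mm on the cap bars, 17.5 mm on the connector tails).
- **Last checks:** in the final top and scene pictures all five parts are upright and on the tray floors, clear of the parts already there. The pot and padlock are at the same pixels as at the start. The gripper was clear and the force reading was near zero.
- **Not checked:** I judged the final positions in the trays by eye from those pictures and did not measure them numerically against the limits. The job gave no verdict when handed in.

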